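Raise the ratchet candle stand to its third notch and set the candle on it

ROBOT

A 6-joint arm with a two-finger parallel gripper is mounted at the origin on the work surface. World frame = base frame: x ahead of the robot, y to its left, z up, the work surface at z = 0. Lengths are in mm, angles in rad, forces in N, time in s.
With the tool pointing down it reaches from about 400 to 925 mm from the base axis. Payload 12.5 kg.
Tool frame: the origin (TCP) lies at the centre of the arm's flange, where the gripper is bolted on; the fingertips stand 190 mm ahead of it and the grasp point (between the pads) lies 171 mm ahead of it; z points along the fingers, y is the line along which they close (so a half turn about z gives the same grasp; the last joint's range is limited). The gripper opens to 95 mm and grips with 3 to 60 N. Pads are 20 mm wide; open, the fingers measure 119 mm over their backs; the gripper's body (75 mm by 180 mm) begins 59 mm behind the grasp point.
Start: joints at [-1.433, 0.491, 1.559, -0, 1.092, -0.106], TCP at [150.89, -606.512, 404.761] pointing down, gripper open.
Joint ranges: [-3.1, 3.1], [-0.84, 2.19], [0.05, 2.79], [-1.13, 4.28], [0.06, 2.93], [-2.69, 2.69]. Speed limits (rad/s): [2.22, 2.22, 2.79, 3.14, 3.14, 3.14].

INTERFACE

Orientations are given as [roll, pitch, yaw] about the fixed x, y, z axes, in that order (R = Rz(yaw) Ry(pitch) Rx(roll)).
In Python, from cell import env, read_camera, search_frame, cut_out gives the robot as it stands. The module is installed in compiled form; this text tells all that it offers.
- The arm moves only by the tool move_arm, never from a script. Its argument "commands" is a list of rows, each a list of 3 entries, a list of its own where there are three numbers: the shift along the world's x, y, z normalised to -1 to 1, where 1 is 0.03 m, then the turn about the world's z normalised to -1 to 1, where 1 is 0.08 rad, then the opening, from -1 (shut) to 1 (fully open), so that 0 is half open. A call has 1 to 20 rows; each row shifts and turns the commanded pose from where the row before left it; what a row does not reach is not made up. A row lasts 1/12 s, in which the tool goes at most 41.7 mm and 7.16 degrees, less where a joint would pass 70% of its speed; a pose out of reach is approached as far as the arm can. A call with a number of a shift or a turn outside -1 to 1 is refused whole. A call with a gripper value outside its range is refused whole. The fingers move at their own pace and stop on an object; the grip force is fixed at half the most. Time passes only in rows, so rows that do not move let the fingers close. It gives the time, the measured TCP pose, the force, the opening and the grip force at its end, in the units of the state.
- env.state(): the state, without advancing time (a new reading comes with each control period).
- read_camera(name): name is "scene" or "side" or "wrist"; returns a dict with "image" (384x512x3 uint8, red, green, blue), "fx", "fy", "cx", "cy" (pixels), "rvec" (rotation vector, rad) and "tvec" (3), from world to camera coordinates, as OpenCV has them. Camera axes: x right, y down, z forward; pixel columns grow to the right and rows downward; lengths in mm; the calibration is good to about 2 mm. A picture is of the moment at which its call begins. There is no depth.
- env.job_done(): hands the job in; it is judged then, once.
Trained networks look in a picture, given as the dict that the camera call returned (one of the last four; its "shot" number tells which), for a name from the list of things; names that differ only in an ending like _2 or _b are one class to them, and where a whole thing is asked for, a point or a joint stands for the part that bears it (a point fixed in the world has none). Each returns a list of dicts, best first, with "confidence" (0 to 1); they miss things now and then, are a little off and sometimes report something else, mostly with a low value. They report only what shows in the picture. A call takes as long as a camera call.
- search_frame(thing, picture): "at" ([column, row] in pixels, amid what is visible of it).
- cut_out(thing, picture): "region" (384x512 bool, what is visible of it) and "at" ([column, row] in pixels, amid what is visible of it).
The state is a dict: "t": time; "joints": joint angles; "qvel": joint speeds; "tau": joint torques, N m; "eef_pos": TCP position; "tcp_rot": TCP orientation; "ft_force": force on the tool from outside, world axes, zero at the start; "moment": the same for the moment, N m; "opening": opening from 0.0 (shut) to 1.0 (fully open); "grip_force": force on a finger pad.
Only numpy, scipy, OpenCV 4.12 (cv2) and the standard library are available. Lean on these libraries where they do the work, as an engineer would, in place of code of your own. Each camera call takes 0.05 s, during which the arm holds its last target. There are 200 camera calls.

TASK

Lift the ratchet stand's empty tray by its handle until the pawl has clicked exactly three times, no fewer and no more, then ease it down until it rests on that third notch and let go. Then stand the narrow, straight-sided candle upright on the tray, inside its rim, setting it down gently; leave the other things on the table undisturbed.

Things in the scene. Friction and masses are not known exactly. Their poses are not given: they have to be found in the camera images.
- stand: Dark steel ratchet stand, fixed to the table: base plate 150 x 130 x 10 mm, in its middle an upright channel tower 118 mm tall, with a spring pawl (black pull knob) on the tower's +x side. Origin: centre of the base's underside, on the column's axis; z up; the tray's handle points along its -x. It lets the column rise but not sink, so lifting past the fourth click cannot be undone.
- column: The stand's aluminium column, a 24 mm square tube that slides up and down in the tower (about 0.5 kg, travel 110 mm), with a round tray on top: 92 mm outer diameter, floor 84 mm across and 6 mm thick, rim 4 mm thick and 5 mm tall. Origin: centre of the tray floor's upper face, 130 mm above the table at the start, column right down. Axes as the stand's.
- pawl_nose (a point): Tip of the spring pawl, fixed on the stand, 112 mm above the table and 12.5 mm from the column's axis. The column's five saw-teeth, 12 mm apart, pass it. Their strip is clamped to the column at a height that differs each time: the first click comes anywhere 12 to 52 mm above the start, each next one 12 mm higher. Count by feel, not by height.
- tray_rim (a point): Centre of the tray, at rim height, 5 mm above its floor. Lifting feel: 4 to 6 N (weight, friction) while free; then over 4.5 mm the force grows by 8 to 14 N as a tooth pushes the pawl back, then falls off again; about 2 mm higher the pawl snaps in under the tooth (the click); then 5 mm of free rise before the next tooth. Lowered, the column rests on the last clicked tooth.
- handle (a point): Centre of the lifting handle: a level aluminium bar that sticks out of the tray's side along the stand's -x, 14 mm wide (along y), 12 mm tall, free from the tray's rim (46 mm from the axis) out to a 24 mm wide end plate at 105 mm. This point lies 78 mm from the axis, 1 mm below the tray's floor. To be pinched from above, across its width. Axes as the stand's.
- candle: The candle to be set on the tray: straight cylinder of light grey ware, 62 mm diameter, 78 mm tall, 0.25 to 0.42 kg, pale wax on top with one flat wooden wick that stands up 8 mm. Origin: centre of its underside; z up.
- canister: Bystander: dark lidded canister, 72 mm diameter, 95 mm tall. Origin: centre of its underside.
- bowl_candle: Bystander: wide low candle with three wicks, 100 mm diameter, 45 mm tall. Origin: centre of its underside.
- brush: Bystander: a brush lying flat on the table beyond the work. Origin: centre of its underside.

How it is judged:
By the outcome, as a careful person would: the job done as asked, in the order asked, and still so for the second after the job is handed in, with the robot touching nothing.
It also fails if it takes over 72 s, if anything falls off the work surface, if the arm or the gripper's body presses on something with over 40 N, if the wrist force passes 120 N, or if a joint passes its speed limit or range.

## Working session

There is one attempt and no reset: what is moved stays moved. The work goes in short steps, Python scripts to look and compute and a tool call to move; the robot and the scene stay as the last step left them, time stands still between calls to the robot, and variables do not carry over. Pictures are saved under pics/ and viewed, at most 10 in all, crops included, and the job is handed in when it is done.

Besides the shell and the picture viewer there is one more tool, called after "Emit:" in YAML: its name, and indented under it one key for each argument. move_arm: Moves the arm, as the interface text tells. Its arguments: {"type":"object","properties":{"commands":{"type":"array","items":{"type":"array"}}},"required":["commands"]}

```bash
mkdir -p pics
cat > h.py <<'E'
import numpy as np, cv2
from cell import env, read_camera, search_frame, cut_out
def cam(p):
    R,_=cv2.Rodrigues(np.array(p["rvec"],float)); t=np.array(p["tvec"],float).ravel()
    K=np.array([[p["fx"],0,p["cx"]],[0,p["fy"],p["cy"]],[0,0,1.]])
    return R,t,K
def at_z(p,uv,z):
    R,t,K=cam(p); c=-R.T@t; d=R.T@np.linalg.inv(K)@np.array([uv[0],uv[1],1.])
    return c+d*(z-c[2])/d[2]
def proj(p,X):
    R,t,K=cam(p); q=K@(R@np.array(X,float)+t); return q[:2]/q[2]
def tri(obs):
    A=[];b=[]
    for p,uv in obs:
        R,t,K=cam(p); c=-R.T@t; d=R.T@np.linalg.inv(K)@np.array([uv[0],uv[1],1.]); d/=np.linalg.norm(d)
        M=np.eye(3)-np.outer(d,d); A.append(M); b.append(M@c)
    A=np.vstack(A);b=np.hstack(b); x=np.linalg.lstsq(A,b,rcond=None)[0]; return x,np.linalg.norm(A@x-b)
def save(p,n): cv2.imwrite("pics/"+n,p["image"][:,:,::-1])
E
python3 - <<'E'
from h import *
s=env.state(); print({k:np.round(v,3).tolist() for k,v in s.items()})
P={n:read_camera(n) for n in("scene","side","wrist")}
cv2.imwrite("pics/a.png",cv2.resize(np.vstack([np.hstack([P["scene"]["image"],P["side"]["image"]])])[:,:,::-1],(800,300)))
save(P["scene"],"s.png");save(P["side"],"d.png")
H={"stand":60,"column":130,"tray_rim":135,"handle":129,"candle":39,"canister":47,"bowl_candle":22,"brush":10}
for n,p in P.items():
    print(n,(-cam(p)[0].T@cam(p)[1]).round(0))
    for k,z in H.items():
        for r in search_frame(k,p)[:2]:
            print(n,k,round(r["confidence"],2),np.round(r["at"],1),at_z(p,r["at"],z).round(0))
E
```

```text
{'t': 0.0, 'joints': [-1.433, 0.492, 1.559, 0.0, 1.092, -0.106], 'qvel': [-0.001, -0.0, -0.002, -0.0, -0.002, 0.003], 'tau': [-0.003, -61.265, -25.818, 0.069, 0.048, -0.0], 'eef_pos': [150.9, -606.46, 404.149], 'tcp_rot': [-3.14, -0.0, 0.244], 'ft_force': [0.54, -1.024, 0.082], 'moment': [0.02, 0.064, 0.006], 'grip_force': 0.0, 'opening': 0.999}
scene [1105. -381. 1090.]
scene stand 0.71 [215.3 203.2] [ 572. -140.   60.]
scene stand 0.64 [224.  217.7] [ 630. -147.   60.]
scene column 0.76 [221.5 200.2] [ 611. -137.  130.]
scene tray_rim 0.73 [215.1 201.4] [ 605. -155.  135.]
scene handle 0.64 [217.3 203.2] [ 611. -152.  129.]
scene candle 0.65 [304.2 160.5] [605. 200.  39.]
scene canister 0.72 [321.  106.3] [459. 409.  47.]
scene bowl_candle 0.95 [130.2 243. ] [ 511. -415.   22.]
scene brush 0.67 [279.6 242.8] [782. -48.  10.]
scene brush 0.28 [130.2 242.4] [ 502. -414.   10.]
side [291. 739. 771.]
side stand 0.83 [278.2 187.3] [ 617. -133.   60.]
side tray_rim 0.8 [283.7 166.4] [ 608. -144.  135.]
side handle 0.56 [287.7 165.5] [ 602. -162.  129.]
side candle 0.8 [232.1 262.1] [611. 184.  39.]
side candle 0.56 [237.7 355.8] [483. 398.  39.]
side canister 0.59 [241.7 355.1] [474. 397.  47.]
side bowl_candle 0.79 [341.  163.2] [ 487. -412.   22.]
side brush 0.56 [224.5 197.3] [775. -67.  10.]
wrist [ 221. -589.  385.]
```

View pics/s.png

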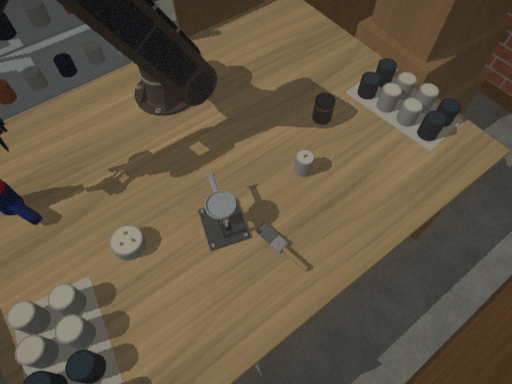

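View pics/d.png

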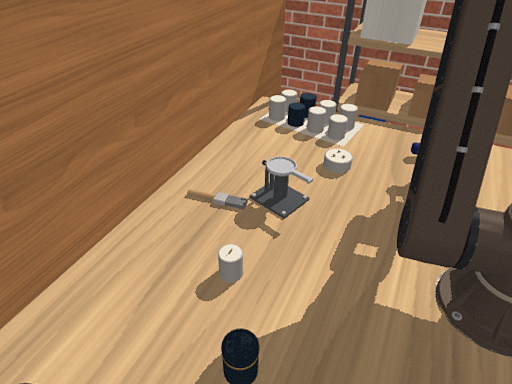

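The scene picture shows the tray at about (221,206) with its handle tip at (211,176), the candle at (304,163), and the brush near (280,243). In the side view the tray is at (281,167), the handle tip at (311,180) and the candle at (231,263).

Run:
```python
from h import *
p=read_camera("scene");q=read_camera("side")
for n,a,b,z in [("tray",(221,206),(281,166),134),("tip",(211,176),(310,180),129),("candtop",(304.5,156.5),(231,252),78)]:
    print(n,tri([(p,a),(q,b)]),at_z(p,a,z).round(1),at_z(q,b,z).round(1))
for n in("stand","column","handle","tray_rim","candle"):
    for c in (p,q):
        for r in cut_out(n,c)[:1]:
            m=r["region"]; v,u=np.nonzero(m); print(n,round(r["confidence"],2),u.min(),u.max(),v.min(),v.max(),m.sum())
big=np.hstack([cv2.resize(p["image"][160:260,180:280],(400,400),interpolation=2),cv2.resize(q["image"][140:240,235:335],(400,400),interpolation=2)])
cv2.imwrite("pics/c.png",big[:,:,::-1])
```

```text
tray (array([ 621.88311968, -149.38599869,  127.84081386]), np.float64(3.913330163631115)) [ 627.6 -149.7  134. ] [ 616.9 -143.3  134. ]
tip (array([ 518.33255834, -115.9083497 ,  130.64622915]), np.float64(4.824330983866077)) [ 520.8 -114.2  129. ] [ 516.6 -121.4  129. ]
candtop (array([612.09330889, 188.24064783,  79.74815661]), np.float64(1.752871891706951)) [612.3 189.9  78. ] [611.9 186.1  78. ]
stand 0.91 198 249 173 249 2162
stand 0.97 250 311 156 216 1985
column 0.93 205 235 173 218 829
column 0.79 268 312 156 182 564
handle 0.69 205 235 172 219 889
handle 0.55 267 312 156 183 633
tray_rim 0.59 205 236 173 218 810
tray_rim 0.92 266 312 156 182 579
candle 0.85 294 314 149 176 456
candle 0.92 218 243 245 280 762
```

View pics/c.png

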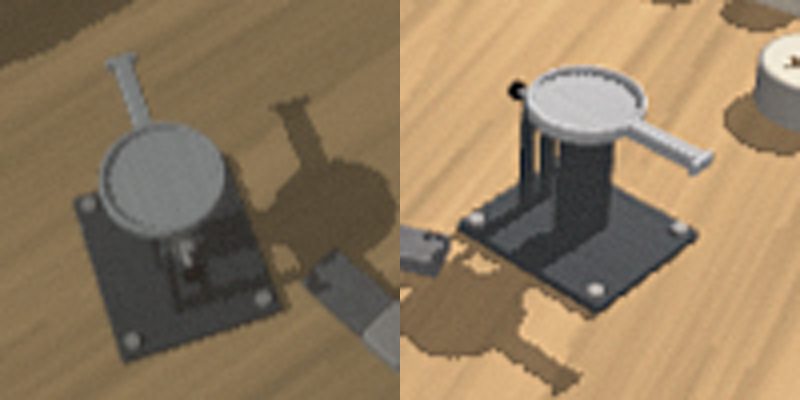

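The crop shows the tray centre near (220.5,205) and the handle end near (210,175) in the scene image. The handle direction gives a stand yaw of about -0.29. I'll move above the handle for a wrist look.

Emit:
move_arm:
  commands:
    - [[0.66,0.8,0],-0.334,1]
    - [[0.66,0.8,0],-0.334,1]
    - [[0.66,0.8,0],-0.334,1]
    - [[0.66,0.8,0],-0.334,1]
    - [[0.66,0.8,0],-0.334,1]
    - [[0.66,0.8,0],-0.334,1]
    - [[0.66,0.8,0],-0.334,1]
    - [[0.66,0.8,0],-0.334,1]
    - [[0.66,0.8,0],-0.334,1]
    - [[0.66,0.8,0],-0.334,1]
    - [[0.66,0.8,0],-0.334,1]
    - [[0.66,0.8,0],-0.334,1]
    - [[0.66,0.8,0],-0.334,1]
    - [[0.66,0.8,0],-0.334,1]
    - [[0.66,0.8,0],-0.334,1]
    - [[0.66,0.8,0],-0.334,1]
    - [[0.66,0.8,0],-0.334,1]
    - [[0.66,0.8,0],-0.334,1]
    - [[0.66,0.8,0],-0.334,1]
    - [[0.66,0.8,0],-0.334,1]

```text
t: 3.62
eef_pos: [547.7, -125.1, 404.9]
tcp_rot: [3.141, -0.0, -0.292]
ft_force: [-0.6, -0.5, 0.1]
opening: 1.001
grip_force: 0.0
```

Run:
```python
from h import *
p=read_camera("wrist"); s=env.state(); print(s["t"],s["eef_pos"],s["tcp_rot"],s["ft_force"],s["joints"])
R,t,K=cam(p); print((-R.T@t).round(1),R[2].round(3))
save(p,"w1.png")
for k,z in (("tray_rim",135),("handle",129),("candle",39)):
    for r in cut_out(k,p)[:1]:
        v,u=np.nonzero(r["region"]); print(k,r["confidence"],np.round(r["at"]),at_z(p,r["at"],z).round(1),u.min(),u.max(),v.min(),v.max())
np.save("m.npy",r["region"]) if 0 else None
```

```text
3.6667 [ 550.01332139 -122.12847281  404.85012519] [-3.14045313e+00 -1.26876955e-03 -2.92293216e-01] [-0.74026758  3.66466094  0.17510729] [-3.35910670e-01  4.03206327e-01  1.71229016e+00  1.39678049e-03
  1.02487873e+00  1.52645366e+00]
[ 616.5 -145.3  385.9] [-0.244  0.073 -0.967]
tray_rim 0.6 [259. 112.] [ 620.4 -149.9  135. ] 203 311 54 235
handle 0.94 [256. 118.] [ 616.3 -145.9  129. ] 202 311 54 237
candle 0.88 [ 18. 193.] [615.4 165.6  39. ] 0 46 171 227
```

View pics/w1.png

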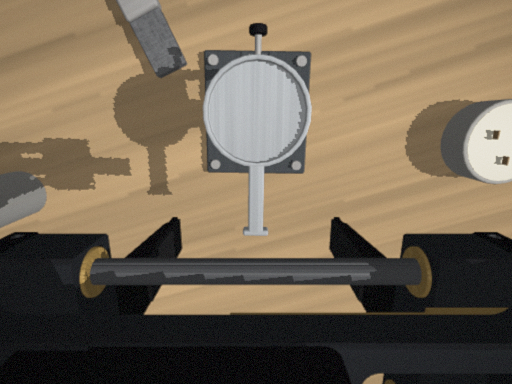

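The wrist view shows the tray circle centred near (257,110) and its handle running down to the end plate at (255.5,231). The fingers are aligned with the handle.

Run:
```python
from h import *
p=read_camera("wrist"); s=env.state(); print(s["t"],s["eef_pos"],s["tcp_rot"],s["ft_force"])
m=cut_out("handle",p)[0]["region"].astype(np.uint8)
c=cv2.morphologyEx(m,cv2.MORPH_OPEN,np.ones((25,25)));
cn=max(cv2.findContours(c,0,1)[0],key=cv2.contourArea); e=cv2.fitEllipse(cn); print(e)
T=at_z(p,e[0],135); print("tray",T)
for v in range(170,240,6):
    u=np.nonzero(m[v,200:320])[0]+200
    if len(u):
        X=at_z(p,(u.mean(),v),135); print(v,u.min(),u.max(),X.round(1),np.linalg.norm(X-T).round(1),np.arctan2(*(T-X)[1::-1]).round(3))
```

```text
3.8667 [ 546.65721187 -126.61101273  404.64076597] [ 3.14133396e+00  4.31279703e-04 -2.89730904e-01] [ 0.07993869 -0.06866499  0.10953653]
((256.3553466796875, 109.66374206542969), (106.86392974853516, 110.89771270751953), 2.0475211143493652)
tray [ 621.95245103 -148.8695367   135.        ]
170 248 262 [ 573.  -133.2  135. ] 51.4 -0.31
176 248 262 [ 567.8 -131.6  135. ] 56.8 -0.308
182 248 262 [ 562.6 -130.1  135. ] 62.3 -0.307
188 248 262 [ 557.3 -128.5  135. ] 67.8 -0.305
194 247 261 [ 552.2 -126.   135. ] 73.4 -0.316
200 247 261 [ 546.7 -124.4  135. ] 79.1 -0.314
206 247 262 [ 541.1 -123.2  135. ] 84.8 -0.307
212 247 261 [ 535.7 -121.1  135. ] 90.6 -0.311
218 247 261 [ 530.1 -119.5  135. ] 96.5 -0.31
224 246 261 [ 524.5 -117.3  135. ] 102.4 -0.313
230 242 265 [ 518.8 -115.6  135. ] 108.4 -0.312
```

Emit:
move_arm:
  commands:
    - [[0.03,0.06,-0.7],-0.25,1]
    - [[0,0,-0.7],0,1]
    - [[0,0,-0.7],0,1]
    - [[0,0,-0.7],0,1]
    - [[0,0,-0.5],0,1]
    - [[0,0,-0.2],0,1]
    - [[0,0,0],0,1]
    - [[0,0,0],0,-1]
    - [[0,0,0],0,-1]
    - [[0,0,0],0,-1]
    - [[0,0,0],0,-1]
    - [[0,0,0],0,-1]
    - [[0,0,0],0,-1]
    - [[0,0,0],0,-1]
    - [[0,0,0],0,-1]
    - [[0,0,0],0,-1]

```text
t: 5.25
eef_pos: [547.8, -124.7, 299.8]
tcp_rot: [3.142, 0.0, -0.311]
ft_force: [0.1, -0.8, 0.7]
opening: 0.425
grip_force: 0.0
```

Emit:
move_arm:
  commands:
    - [[0,0,0],0,-1]
    - [[0,0,0],0,-1]
    - [[0,0,0],0,-1]
    - [[0,0,0],0,-1]
    - [[0,0,0],0,-1]
    - [[0,0,0],0,-1]
    - [[0,0,0],0,-1]
    - [[0,0,0],0,-1]

```text
t: 5.92
eef_pos: [547.7, -125.1, 299.7]
tcp_rot: [3.141, 0.0, -0.31]
ft_force: [-1.0, -4.9, 0.5]
opening: 0.145
grip_force: 30.0
```

Emit:
move_arm:
  commands:
    - [[0,0,0.05],0,-1]
    - [[0,0,0.05],0,-1]
    - [[0,0,0],0,-1]

```text
t: 6.17
eef_pos: [547.7, -125.2, 302.5]
tcp_rot: [3.141, 0.0, -0.31]
ft_force: [-0.6, -5.6, -4.4]
opening: 0.143
grip_force: 30.0
```

Emit:
move_arm:
  commands:
    - [[0,0,0.05],0,-1]
    - [[0,0,0],0,-1]

```text
t: 6.33
eef_pos: [547.7, -125.1, 303.9]
tcp_rot: [3.141, 0.0, -0.31]
ft_force: [-0.5, -4.9, -3.9]
opening: 0.143
grip_force: 30.0
```

Emit:
move_arm:
  commands:
    - [[0,0,0.05],0,-1]
    - [[0,0,0],0,-1]

```text
t: 6.5
eef_pos: [547.7, -125.1, 305.4]
tcp_rot: [3.141, 0.0, -0.31]
ft_force: [-0.9, -4.9, -3.8]
opening: 0.145
grip_force: 30.0
```

Emit:
move_arm:
  commands:
    - [[0,0,0.05],0,-1]
    - [[0,0,0],0,-1]

```text
t: 6.67
eef_pos: [547.7, -125.2, 306.9]
tcp_rot: [3.141, 0.0, -0.31]
ft_force: [-0.8, -6.0, -3.7]
opening: 0.144
grip_force: 30.0
```

Emit:
move_arm:
  commands:
    - [[0,0,0.05],0,-1]
    - [[0,0,0],0,-1]

```text
t: 6.83
eef_pos: [547.7, -125.2, 308.4]
tcp_rot: [3.141, 0.0, -0.31]
ft_force: [-0.7, -5.0, -4.0]
opening: 0.143
grip_force: 30.0
```

Emit:
move_arm:
  commands:
    - [[0,0,0.05],0,-1]
    - [[0,0,0],0,-1]

```text
t: 7.0
eef_pos: [547.7, -125.2, 309.9]
tcp_rot: [3.141, 0.0, -0.31]
ft_force: [-0.3, -5.0, -3.0]
opening: 0.144
grip_force: 30.0
```

Emit:
move_arm:
  commands:
    - [[0,0,0.05],0,-1]
    - [[0,0,0],0,-1]

```text
t: 7.17
eef_pos: [547.7, -125.2, 311.4]
tcp_rot: [3.141, 0.0, -0.31]
ft_force: [-0.6, -5.1, -4.3]
opening: 0.147
grip_force: 30.0
```

Emit:
move_arm:
  commands:
    - [[0,0,0.05],0,-1]
    - [[0,0,0],0,-1]

```text
t: 7.33
eef_pos: [547.7, -125.2, 312.9]
tcp_rot: [3.141, 0.0, -0.31]
ft_force: [-0.7, -5.6, -4.4]
opening: 0.143
grip_force: 30.0
```

Emit:
move_arm:
  commands:
    - [[0,0,0.05],0,-1]
    - [[0,0,0],0,-1]

```text
t: 7.5
eef_pos: [547.7, -125.2, 314.4]
tcp_rot: [3.141, 0.0, -0.31]
ft_force: [-0.2, -5.3, -4.2]
opening: 0.145
grip_force: 30.0
```

Emit:
move_arm:
  commands:
    - [[0,0,0.05],0,-1]
    - [[0,0,0],0,-1]

```text
t: 7.67
eef_pos: [547.7, -125.2, 315.5]
tcp_rot: [3.141, 0.001, -0.31]
ft_force: [1.6, -5.2, -8.2]
opening: 0.144
grip_force: 30.0
```

Emit:
move_arm:
  commands:
    - [[0,0,0.05],0,-1]
    - [[0,0,0],0,-1]

```text
t: 7.83
eef_pos: [547.8, -125.2, 316.7]
tcp_rot: [3.141, 0.001, -0.31]
ft_force: [2.0, -5.7, -12.2]
opening: 0.144
grip_force: 30.0
```

Emit:
move_arm:
  commands:
    - [[0,0,0.05],0,-1]
    - [[0,0,0],0,-1]

```text
t: 8.0
eef_pos: [547.8, -125.2, 318.0]
tcp_rot: [3.141, 0.001, -0.31]
ft_force: [2.0, -5.6, -13.4]
opening: 0.146
grip_force: 30.0
```

Emit:
move_arm:
  commands:
    - [[0,0,0.05],0,-1]
    - [[0,0,0],0,-1]

```text
t: 8.17
eef_pos: [547.8, -125.2, 319.4]
tcp_rot: [3.141, 0.001, -0.31]
ft_force: [2.7, -5.6, -14.1]
opening: 0.143
grip_force: 30.0
```

Emit:
move_arm:
  commands:
    - [[0,0,0.05],0,-1]
    - [[0,0,0],0,-1]

```text
t: 8.33
eef_pos: [547.8, -125.2, 321.6]
tcp_rot: [3.141, 0.001, -0.31]
ft_force: [-0.9, -5.0, -6.2]
opening: 0.145
grip_force: 30.0
```

Emit:
move_arm:
  commands:
    - [[0,0,0.05],0,-1]
    - [[0,0,0],0,-1]

```text
t: 8.5
eef_pos: [547.7, -125.2, 323.3]
tcp_rot: [3.141, 0.001, -0.31]
ft_force: [-0.2, -4.8, -4.3]
opening: 0.147
grip_force: 30.0
```

Emit:
move_arm:
  commands:
    - [[0,0,0.05],0,-1]
    - [[0,0,0],0,-1]

```text
t: 8.67
eef_pos: [547.7, -125.1, 324.9]
tcp_rot: [3.141, 0.0, -0.31]
ft_force: [-0.6, -5.8, -3.8]
opening: 0.145
grip_force: 30.0
```

Emit:
move_arm:
  commands:
    - [[0,0,0.05],0,-1]
    - [[0,0,0],0,-1]

```text
t: 8.83
eef_pos: [547.7, -125.2, 326.4]
tcp_rot: [3.141, 0.0, -0.31]
ft_force: [-0.7, -4.6, -3.0]
opening: 0.145
grip_force: 30.0
```

Emit:
move_arm:
  commands:
    - [[0,0,0.05],0,-1]
    - [[0,0,0],0,-1]

```text
t: 9.0
eef_pos: [547.7, -125.2, 327.5]
tcp_rot: [3.141, 0.001, -0.31]
ft_force: [1.9, -5.8, -8.5]
opening: 0.145
grip_force: 30.0
```

Emit:
move_arm:
  commands:
    - [[0,0,0.05],0,-1]
    - [[0,0,0],0,-1]

```text
t: 9.17
eef_pos: [547.8, -125.2, 328.7]
tcp_rot: [3.141, 0.001, -0.31]
ft_force: [2.0, -5.3, -11.4]
opening: 0.143
grip_force: 30.0
```

Emit:
move_arm:
  commands:
    - [[0,0,0.05],0,-1]
    - [[0,0,0],0,-1]

```text
t: 9.33
eef_pos: [547.8, -125.2, 329.9]
tcp_rot: [3.141, 0.001, -0.31]
ft_force: [2.3, -5.5, -14.6]
opening: 0.146
grip_force: 30.0
```

Emit:
move_arm:
  commands:
    - [[0,0,0.05],0,-1]
    - [[0,0,0],0,-1]

```text
t: 9.5
eef_pos: [547.8, -125.2, 331.4]
tcp_rot: [3.141, 0.001, -0.31]
ft_force: [2.5, -4.8, -13.5]
opening: 0.143
grip_force: 30.0
```

Emit:
move_arm:
  commands:
    - [[0,0,0.05],0,-1]
    - [[0,0,0],0,-1]

```text
t: 9.67
eef_pos: [547.8, -125.1, 333.6]
tcp_rot: [3.141, 0.001, -0.31]
ft_force: [0.3, -5.3, -5.9]
opening: 0.149
grip_force: 30.0
```

Emit:
move_arm:
  commands:
    - [[0,0,0.05],0,-1]
    - [[0,0,0],0,-1]

```text
t: 9.83
eef_pos: [547.7, -125.1, 335.3]
tcp_rot: [3.141, 0.001, -0.31]
ft_force: [-0.5, -5.2, -4.5]
opening: 0.146
grip_force: 30.0
```

Emit:
move_arm:
  commands:
    - [[0,0,0.05],0,-1]
    - [[0,0,0],0,-1]

```text
t: 10.0
eef_pos: [547.7, -125.1, 336.9]
tcp_rot: [3.141, 0.0, -0.31]
ft_force: [-0.3, -5.1, -4.9]
opening: 0.144
grip_force: 30.0
```

Emit:
move_arm:
  commands:
    - [[0,0,0.05],0,-1]
    - [[0,0,0],0,-1]

```text
t: 10.17
eef_pos: [547.7, -125.1, 338.4]
tcp_rot: [3.141, 0.001, -0.31]
ft_force: [-0.3, -4.7, -3.0]
opening: 0.143
grip_force: 30.0
```

Emit:
move_arm:
  commands:
    - [[0,0,0.05],0,-1]
    - [[0,0,0],0,-1]

```text
t: 10.33
eef_pos: [547.7, -125.2, 339.5]
tcp_rot: [3.141, 0.001, -0.31]
ft_force: [1.0, -5.7, -6.5]
opening: 0.144
grip_force: 30.0
```

Emit:
move_arm:
  commands:
    - [[0,0,0.05],0,-1]
    - [[0,0,0],0,-1]

```text
t: 10.5
eef_pos: [547.8, -125.2, 340.7]
tcp_rot: [3.141, 0.001, -0.31]
ft_force: [2.7, -5.4, -10.8]
opening: 0.145
grip_force: 30.0
```

Two teeth have passed and the third is being felt.

Emit:
move_arm:
  commands:
    - [[0,0,0.05],0,-1]
    - [[0,0,0],0,-1]

```text
t: 10.67
eef_pos: [547.8, -125.2, 341.9]
tcp_rot: [3.141, 0.001, -0.31]
ft_force: [2.7, -6.4, -13.4]
opening: 0.144
grip_force: 30.0
```

Emit:
move_arm:
  commands:
    - [[0,0,0.05],0,-1]
    - [[0,0,0],0,-1]

```text
t: 10.83
eef_pos: [547.8, -125.2, 343.3]
tcp_rot: [3.141, 0.001, -0.31]
ft_force: [2.9, -5.7, -14.1]
opening: 0.147
grip_force: 30.0
```

Emit:
move_arm:
  commands:
    - [[0,0,0.05],0,-1]
    - [[0,0,0],0,-1]

```text
t: 11.0
eef_pos: [547.8, -125.2, 345.6]
tcp_rot: [3.141, 0.001, -0.31]
ft_force: [0.2, -5.5, -6.1]
opening: 0.145
grip_force: 30.0
```

Emit:
move_arm:
  commands:
    - [[0,0,0.05],0,-1]
    - [[0,0,0],0,-1]

```text
t: 11.17
eef_pos: [547.7, -125.1, 347.3]
tcp_rot: [3.141, 0.001, -0.31]
ft_force: [-1.0, -5.6, -4.1]
opening: 0.146
grip_force: 30.0
```

Emit:
move_arm:
  commands:
    - [[0,0,0.05],0,-1]
    - [[0,0,0],0,-1]

```text
t: 11.33
eef_pos: [547.7, -125.1, 348.9]
tcp_rot: [3.141, 0.001, -0.31]
ft_force: [-0.5, -4.7, -4.2]
opening: 0.145
grip_force: 30.0
```

Emit:
move_arm:
  commands:
    - [[0,0,0.05],0,-1]
    - [[0,0,0],0,-1]

```text
t: 11.5
eef_pos: [547.7, -125.1, 350.4]
tcp_rot: [3.141, 0.001, -0.31]
ft_force: [-0.4, -3.9, -4.5]
opening: 0.144
grip_force: 30.0
```

Three clicks felt. Now I'll ease it down.

Emit:
move_arm:
  commands:
    - [[0,0,-0.04],0,-1]
    - [[0,0,0],0,-1]

```text
t: 11.67
eef_pos: [547.7, -125.1, 349.0]
tcp_rot: [3.141, 0.0, -0.31]
ft_force: [0.1, -4.8, -4.9]
opening: 0.14
grip_force: 30.0
```

Emit:
move_arm:
  commands:
    - [[0,0,-0.04],0,-1]
    - [[0,0,0],0,-1]

```text
t: 11.83
eef_pos: [547.7, -125.2, 347.8]
tcp_rot: [3.141, 0.0, -0.31]
ft_force: [1.9, -4.1, -5.9]
opening: 0.143
grip_force: 30.0
```

Emit:
move_arm:
  commands:
    - [[0,0,-0.04],0,-1]
    - [[0,0,0],0,-1]

```text
t: 12.0
eef_pos: [547.7, -125.1, 346.6]
tcp_rot: [3.141, 0.001, -0.31]
ft_force: [0.1, -5.7, -6.1]
opening: 0.145
grip_force: 30.0
```

Emit:
move_arm:
  commands:
    - [[0,0,-0.03],0,-1]
    - [[0,0,0],0,-1]

```text
t: 12.17
eef_pos: [547.7, -125.1, 345.7]
tcp_rot: [3.141, 0.001, -0.31]
ft_force: [-0.4, -7.3, -6.0]
opening: 0.146
grip_force: 30.0
```

Emit:
move_arm:
  commands:
    - [[0,0,-0.03],0,-1]
    - [[0,0,0],0,-1]

```text
t: 12.33
eef_pos: [547.7, -125.1, 345.3]
tcp_rot: [3.141, 0.0, -0.31]
ft_force: [-2.1, -5.6, -2.1]
opening: 0.144
grip_force: 30.0
```

Emit:
move_arm:
  commands:
    - [[0,0,-0.02],0,-1]
    - [[0,0,0],0,-1]
    - [[0,0,0],0,-1]

```text
t: 12.58
eef_pos: [547.6, -125.1, 345.1]
tcp_rot: [3.141, -0.0, -0.31]
ft_force: [-2.1, -4.6, 4.3]
opening: 0.148
grip_force: 30.0
```

Emit:
move_arm:
  commands:
    - [[0,0,-0.01],0,-1]
    - [[0,0,0],0,-1]
    - [[0,0,0],0,-1]

```text
t: 12.83
eef_pos: [547.6, -125.1, 345.1]
tcp_rot: [3.141, -0.0, -0.31]
ft_force: [-3.4, -4.3, 6.4]
opening: 0.141
grip_force: 30.0
```

Emit:
move_arm:
  commands:
    - [[0,0,0],0,1]
    - [[0,0,0],0,1]
    - [[0,0,0],0,1]
    - [[0,0,0],0,1]
    - [[0,0,0],0,1]
    - [[0,0,0],0,1]
    - [[0,0,0],0,1]
    - [[0,0,0],0,1]

```text
t: 13.5
eef_pos: [547.8, -124.7, 344.4]
tcp_rot: [3.142, 0.0, -0.311]
ft_force: [-0.1, 0.2, 0.2]
opening: 0.65
grip_force: 0.0
```

Emit:
move_arm:
  commands:
    - [[0,0,0.5],0,1]
    - [[0,0,0.9],0,1]
    - [[0,0,0.9],0,1]
    - [[0,0.2,0.5],0,1]
    - [[0,0.8,0],0,1]
    - [[0,0.9,0],0,1]
    - [[0,0.9,0],0,1]
    - [[0,0.9,0],0,1]
    - [[0,0.9,0],0,1]
    - [[0,0.9,0],0,1]
    - [[0,0.9,0],0,1]
    - [[0,0.9,0],0,1]
    - [[0,0.9,0],0,1]
    - [[0,0.9,0],0,1]
    - [[0,0.9,0],0,1]
    - [[0,0.9,0],0,1]
    - [[0,0.2,0],0,1]
    - [[0,0,0],0,1]
    - [[0,0,0],0,1]
    - [[0,0,0],0,1]

```text
t: 15.17
eef_pos: [547.8, 207.4, 428.4]
tcp_rot: [3.141, 0.0, -0.311]
ft_force: [0.5, 0.4, 1.3]
opening: 1.0
grip_force: 0.0
```

```bash
cat > c.py <<'E'
from h import *
s=env.state(); print(s["t"],s["eef_pos"],s["tcp_rot"][2],s["ft_force"],s["joints"])
w=read_camera("wrist"); save(w,"w2.png")
q=read_camera("side"); p=read_camera("scene")
r=cut_out("candle",w)[:2]
for x in r:
    v,u=np.nonzero(x["region"]); print(x["confidence"],x["at"],u.min(),u.max(),v.min(),v.max(),at_z(w,x["at"],78))
for c in(p,q):
    m=cut_out("tray_rim",c)[0]["region"]; v,u=np.nonzero(m); print("tray",u.min(),u.max(),v.min(),v.max(), proj(c,(622,-148.7,180)),proj(c,(518.8,-115.6,174)))
E
python3 c.py
```

```text
15.1667 [547.84680118 207.35997006 428.44375978] -0.31129722257339654 [0.54740654 0.4331925  1.33182912] [ 2.49131590e-01  4.11920954e-01  1.62784831e+00 -2.78627295e-04
  1.10210082e+00  2.13135102e+00]
tray 203 235 165 211 [218.80646421 196.51205537] [208.61935206 167.43323738]
tray 274 314 143 170 [280.96422951 151.79048002] [310.25253357 168.02159719]
```

View pics/w2.png

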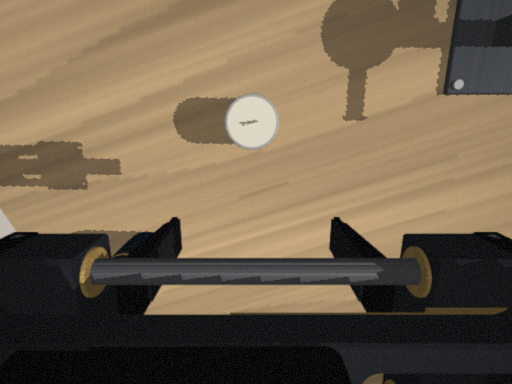

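The wrist view shows the single-wick candle's top as a circle centred at (251.5,122), about 54 px across. The network missed it, so I'll use my own fit.

Run:
```python
from h import *
w=read_camera("wrist"); g=cv2.cvtColor(w["image"],cv2.COLOR_RGB2GRAY)
c=cv2.HoughCircles(g[80:170,200:300],cv2.HOUGH_GRADIENT,1,50,param1=100,param2=12,minRadius=22,maxRadius=32); print(c)
u=c[0,0,0]+200;v=c[0,0,1]+80
C=at_z(w,(u,v),78);print(C, np.linalg.norm(at_z(w,(u+c[0,0,2],v),78)-C)*2, "edges",at_z(w,(251.5,122),78))
print(env.state()["eef_pos"])
```

```text
[[[51.5 42.5 25.2]]]
[612.8453471  191.53573212  78.        ] 56.7244113165009 edges [613.36468606 191.36694748  78.        ]
[547.87262964 207.86599817 428.53575433]
```

Emit:
move_arm:
  commands:
    - [[0.7,-0.2,0],0,1]
    - [[0.8,-0.2,0],0,1]
    - [[0.67,-0.2,0],0,1]
    - [[0,0,-0.5],0,1]
    - [[0,0,-0.9],0,1]
    - [[0,0,-0.9],0,1]
    - [[0,0,-0.9],0,1]
    - [[0,0,-0.9],0,1]
    - [[0,0,-0.9],0,1]
    - [[0,0,-0.9],0,1]
    - [[0,0,-0.7],0,1]
    - [[0,0,-0.38],0,1]
    - [[0,0,0],0,1]
    - [[0,0,0],0,1]

```text
t: 16.68
eef_pos: [613.1, 190.3, 219.3]
tcp_rot: [3.141, 0.0, -0.311]
ft_force: [-0.3, 0.1, -0.2]
opening: 0.999
grip_force: 0.0
```

Emit:
move_arm:
  commands:
    - [[0,0,0],0,-1]
    - [[0,0,0],0,-1]
    - [[0,0,0],0,-1]
    - [[0,0,0],0,-1]
    - [[0,0,0],0,-1]
    - [[0,0,0],0,-1]
    - [[0,0,0],0,-1]
    - [[0,0,0],0,-1]
    - [[0,0,0],0,-1]
    - [[0,0,0],0,-1]
    - [[0,0,0],0,-1]
    - [[0,0,0],0,-1]

```text
t: 17.68
eef_pos: [612.9, 190.3, 219.5]
tcp_rot: [-3.141, -0.0, -0.311]
ft_force: [-2.3, -0.5, 6.0]
opening: 0.648
grip_force: 30.0
```

Emit:
move_arm:
  commands:
    - [[0,0,0.2],0,-1]
    - [[0,0,0.5],0,-1]
    - [[0,0,0.7],0,-1]
    - [[0,0,0.8],0,-1]
    - [[0,0,0.8],0,-1]
    - [[0,0,0.8],0,-1]
    - [[0,0,0.8],0,-1]
    - [[0,0,0.8],0,-1]
    - [[0,0,0.8],0,-1]
    - [[0,0,0.6],0,-1]
    - [[0,0,0.4],0,-1]
    - [[0,0,0.1],0,-1]

```text
t: 18.68
eef_pos: [612.7, 190.3, 440.1]
tcp_rot: [-3.141, -0.002, -0.311]
ft_force: [-0.3, 0.9, -3.9]
opening: 0.648
grip_force: 30.0
```

Emit:
move_arm:
  commands:
    - [[0.02,-0.2,0],0,-1]
    - [[0.02,-0.5,0],0,-1]
    - [[0.02,-0.7,0],0,-1]
    - [[0.02,-0.7,0],0,-1]
    - [[0.02,-0.7,0],0,-1]
    - [[0.02,-0.7,0],0,-1]
    - [[0.02,-0.7,0],0,-1]
    - [[0.02,-0.7,0],0,-1]
    - [[0.02,-0.7,0],0,-1]
    - [[0.02,-0.7,0],0,-1]
    - [[0.02,-0.7,0],0,-1]
    - [[0.02,-0.7,0],0,-1]
    - [[0.02,-0.7,0],0,-1]
    - [[0.02,-0.7,0],0,-1]
    - [[0.02,-0.7,0],0,-1]
    - [[0,-0.7,0],0,-1]
    - [[0,-0.5,0],0,-1]
    - [[0,-0.3,0],0,-1]
    - [[0,0,0],0,-1]
    - [[0,0,0],0,-1]

```text
t: 20.35
eef_pos: [621.7, -148.9, 437.5]
tcp_rot: [-3.141, 0.001, -0.311]
ft_force: [-0.8, 0.1, -3.4]
opening: 0.651
grip_force: 30.0
```

Run:
```python
from h import *
s=env.state(); print(s["t"],s["eef_pos"],s["ft_force"],s["opening"])
p=read_camera("scene");q=read_camera("side")
big=np.hstack([cv2.resize(p["image"][120:250,160:290],(400,400),interpolation=2),cv2.resize(q["image"][90:220,215:345],(400,400),interpolation=2)])
cv2.imwrite("pics/e.png",big[:,:,::-1])
for c in(p,q):
    for n in("candle","tray_rim"):
        for r in cut_out(n,c)[:1]:
            v,u=np.nonzero(r["region"]); print(n,r["confidence"],u.min(),u.max(),v.min(),v.max())
```

```text
20.35 [ 621.73829393 -148.89839024  437.54517125] [-0.83685293  0.14127035 -3.37487479] 0.6505222880171382
candle 0.57 204 228 166 198
tray_rim 0.56 203 234 186 211
candle 0.8 272 295 112 144
tray_rim 0.78 267 314 144 171
```

View pics/e.png

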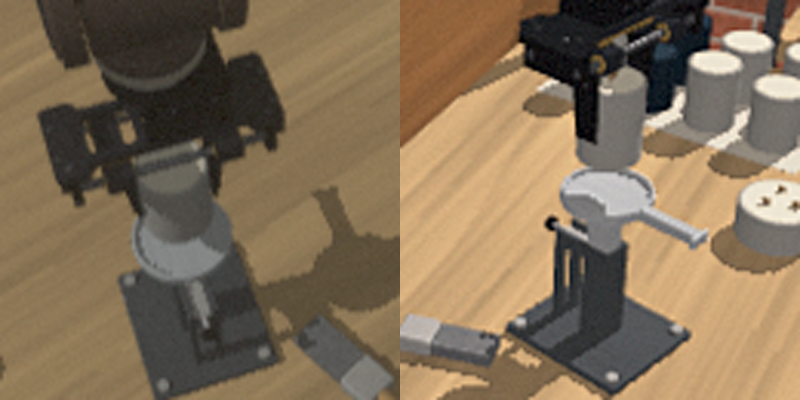

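The candle hangs centred over the raised tray: in the side image it is at u≈283.5 and the tray at u≈282. I'll lower it gently.

Emit:
move_arm:
  commands:
    - [[0,0,-0.2],0,-1]
    - [[0,0,-0.3],0,-1]
    - [[0,0,-0.3],0,-1]
    - [[0,0,-0.2],0,-1]
    - [[0,0,-0.1],0,-1]
    - [[0,0,-0.05],0,-1]
    - [[0,0,0],0,-1]
    - [[0,0,0],0,-1]

```text
t: 21.32
eef_pos: [622.0, -148.8, 403.7]
tcp_rot: [3.141, -0.0, -0.311]
ft_force: [0.1, -0.3, -3.2]
opening: 0.648
grip_force: 30.0
```

Emit:
move_arm:
  commands:
    - [[0,0,-0.03],0,-1]
    - [[0,0,-0.03],0,-1]
    - [[0,0,0],0,-1]

```text
t: 21.57
eef_pos: [621.8, -148.7, 401.8]
tcp_rot: [3.142, -0.0, -0.311]
ft_force: [-0.4, 0.1, -3.5]
opening: 0.646
grip_force: 30.0
```

Emit:
move_arm:
  commands:
    - [[0,0,-0.03],0,-1]
    - [[0,0,-0.03],0,-1]
    - [[0,0,0],0,-1]

```text
t: 21.82
eef_pos: [621.9, -148.7, 399.8]
tcp_rot: [3.142, 0.0, -0.311]
ft_force: [-0.2, 0.4, -2.7]
opening: 0.649
grip_force: 30.0
```

Emit:
move_arm:
  commands:
    - [[0,0,-0.03],0,-1]
    - [[0,0,0],0,-1]
    - [[0,0,0],0,-1]

```text
t: 22.07
eef_pos: [621.9, -148.7, 399.0]
tcp_rot: [3.141, 0.0, -0.311]
ft_force: [0.4, 0.5, -4.3]
opening: 0.647
grip_force: 30.0
```

Emit:
move_arm:
  commands:
    - [[0,0,-0.03],0,-1]
    - [[0,0,0],0,-1]
    - [[0,0,0],0,-1]

```text
t: 22.32
eef_pos: [621.9, -148.7, 398.1]
tcp_rot: [3.141, 0.0, -0.311]
ft_force: [-0.3, -0.2, -3.7]
opening: 0.649
grip_force: 30.0
```

Emit:
move_arm:
  commands:
    - [[0,0,-0.03],0,-1]
    - [[0,0,0],0,-1]
    - [[0,0,0],0,-1]

```text
t: 22.57
eef_pos: [621.9, -148.7, 397.2]
tcp_rot: [3.142, 0.0, -0.311]
ft_force: [0.0, -0.4, -4.3]
opening: 0.654
grip_force: 30.0
```

Emit:
move_arm:
  commands:
    - [[0,0,-0.03],0,-1]
    - [[0,0,0],0,-1]
    - [[0,0,0],0,-1]

```text
t: 22.82
eef_pos: [621.9, -148.7, 396.3]
tcp_rot: [3.141, 0.0, -0.311]
ft_force: [0.7, -1.0, -3.5]
opening: 0.647
grip_force: 30.0
```

Emit:
move_arm:
  commands:
    - [[0,0,-0.02],0,-1]
    - [[0,0,0],0,-1]
    - [[0,0,0],0,-1]

```text
t: 23.07
eef_pos: [621.9, -148.7, 395.7]
tcp_rot: [3.142, 0.0, -0.311]
ft_force: [0.7, -0.5, -3.6]
opening: 0.65
grip_force: 30.0
```

Emit:
move_arm:
  commands:
    - [[0,0,-0.02],0,-1]
    - [[0,0,0],0,-1]
    - [[0,0,0],0,-1]

```text
t: 23.32
eef_pos: [621.9, -148.7, 395.1]
tcp_rot: [3.141, 0.0, -0.311]
ft_force: [-0.1, -1.4, -4.2]
opening: 0.65
grip_force: 30.0
```

Emit:
move_arm:
  commands:
    - [[0,0,-0.02],0,-1]
    - [[0,0,0],0,-1]
    - [[0,0,0],0,-1]

```text
t: 23.57
eef_pos: [621.9, -148.7, 394.9]
tcp_rot: [3.141, -0.0, -0.311]
ft_force: [-2.3, 0.2, -0.5]
opening: 0.649
grip_force: 30.0
```

Emit:
move_arm:
  commands:
    - [[0,0,-0.02],0,-1]
    - [[0,0,0],0,-1]
    - [[0,0,0],0,-1]

```text
t: 23.82
eef_pos: [621.8, -148.7, 394.8]
tcp_rot: [3.141, -0.001, -0.311]
ft_force: [-2.9, 1.1, 5.7]
opening: 0.654
grip_force: 30.0
```

Contact came at the expected height, so I'll release and retreat upward.

Emit:
move_arm:
  commands:
    - [[0,0,0],0,1]
    - [[0,0,0],0,1]
    - [[0,0,0],0,1]
    - [[0,0,0],0,1]
    - [[0,0,0],0,1]
    - [[0,0,0],0,1]
    - [[0,0,0],0,1]
    - [[0,0,0],0,1]
    - [[0,0,0],0,1]

```text
t: 24.57
eef_pos: [621.9, -148.7, 393.9]
tcp_rot: [3.142, 0.0, -0.311]
ft_force: [0.1, 0.9, 0.4]
opening: 0.999
grip_force: 0.0
```

Emit:
move_arm:
  commands:
    - [[0,0,0.1],0,1]
    - [[0,0,0.3],0,1]
    - [[0,0,0.5],0,1]
    - [[0,0,0.7],0,1]
    - [[0,0,0.7],0,1]
    - [[0,0,0.7],0,1]
    - [[-0.6,0,0.5],0,1]
    - [[-0.8,0,0],0,1]
    - [[-0.8,0,0],0,1]
    - [[-0.5,0,0],0,1]
    - [[0,0,0],0,1]
    - [[0,0,0],0,1]
    - [[0,0,0],0,1]

```text
t: 25.65
eef_pos: [541.4, -148.8, 499.5]
tcp_rot: [3.141, -0.001, -0.311]
ft_force: [0.3, -0.5, 0.1]
opening: 1.001
grip_force: 0.0
```

Run:
```python
from h import *
s=env.state(); print(s["t"],s["eef_pos"],s["ft_force"],s["opening"])
p=read_camera("wrist");q=read_camera("side")
big=np.hstack([cv2.resize(p["image"],(400,300)),cv2.resize(q["image"][90:220,200:373],(400,300),interpolation=2)])
cv2.imwrite("pics/f.png",big[:,:,::-1])
```

```text
25.65 [ 541.41068499 -148.79350856  499.54421903] [ 0.257906   -0.45958507  0.1176132 ] 1.0014688230406597
```

View pics/f.png

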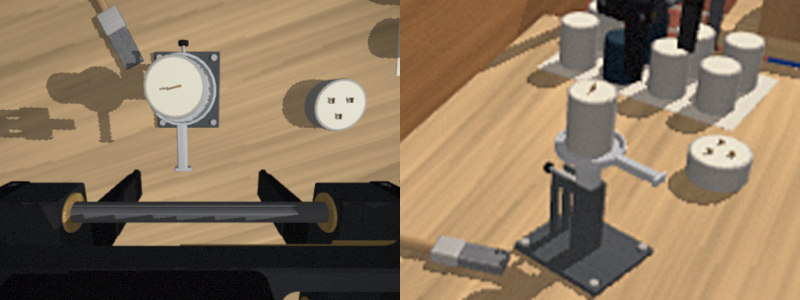

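The candle stands upright inside the rim: its top is at about (178,87) in the wrist half and (592,95) in the side half. The column rests on the third notch, the bystanders are in place, and the gripper is clear.

```bash
python3 -c "
from cell import env
print(env.job_done())"
```

```text
the job is handed in; nothing more can be done
None
```

I lifted the tray through exactly three felt clicks, eased it down onto the third notch, and stood the candle upright inside its rim with the bystanders untouched; the job was handed in at about 26 s.

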